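# Draw the spring gauge out to its clip in a sewing machine repair shop

## Robot

A 7-joint arm with a two-finger parallel gripper is mounted at the origin on the work surface. World frame = base frame: x ahead of the robot, y to its left, z up, the work surface at z = 0. Lengths are in m, angles in degrees, forces in N, time in s.
With the tool pointing down it reaches from about 0.35 to 0.775 m from the base axis. Payload 3.1 kg.
Tool frame: the origin (TCP) lies between the finger pads; the fingertips stand 25 mm ahead of it and the grasp point (between the pads) lies 6 mm ahead of it; z points along the fingers, y is the direction in which the jaws open and shut (so a half turn about z gives the same grasp; the last joint's range is limited). The gripper opens to 85 mm and grips with 20 to 120 N. Pads are 22 mm wide; open, the fingers measure 114 mm over their backs; the gripper's body (76 mm by 85 mm) begins 54 mm behind the grasp point. The pads swing forward as they close: fully open they stand 13 mm farther back than shut.
Start: joints at [73.986, 17.813, 0.802, 86.603, -0.252, 75.585, -1.558], TCP at [0.13, -0.535, 0.256] pointing down, gripper open.
Joint ranges: [-154.91, 154.91], [-16.99, 109.72], [-72.82, 74.43], [7.12, 147.25], [-82.49, 262.49], [11.32, 116.49], [-174.64, 174.64]. Speed limits (degrees/s): [159.86, 159.86, 180, 180, 180, 180, 180].

## Interface

Orientations are given as [roll, pitch, yaw] about the fixed x, y, z axes, in that order (R = Rz(yaw) Ry(pitch) Rx(roll)).
In Python, from station import state, snapshot, job gives the robot as it stands.
- The arm moves only by the tool arm_command, never from a script. Its arguments are lists of equal length, an entry for each row: "dp": the shift along the tool's x, y, z in cm, a list of three; "twist": the turn, a rotation vector about the tool's x, y, z in rad, a list of three. In form: {"dp": [[dx, dy, dz], ...], "twist": [[rx, ry, rz], ...]}. A call has 1 to 5 rows; each row is the pose to reach, as a shift and turn from the pose commanded when the call began, along the tool's axes at that moment; what a row does not reach only later rows make up. A row lasts 1/10 s, in which the tool goes at most 50 mm and 8.59 degrees, less where a joint would pass 70% of its speed; a pose out of reach is approached as far as the arm can. A call with a gripper value outside its range is refused whole. "claw" is the finger opening in cm, from 0 to 8.54, set as the call begins (left out, the last holds). The fingers move at their own pace and stop on an object; the grip force is fixed at half the most. Time passes only in rows, so rows that repeat a pose let the fingers close. It gives the time, the measured TCP pose, the force and the opening at its end, in the units of the state.
- state(): the state, without advancing time (a new reading comes with each control period).
- snapshot(name): name is "scene" or "top" or "wrist"; returns a dict with "image" (480x640x3 uint8, blue, green, red), "range_z" (480x640 float32, m along the optical axis (not along the pixel's ray), 0 where there is no reading), "K" (3x3 intrinsics, pixels), "view" (4x4, takes a point from world to camera coordinates). Camera axes: x right, y down, z forward; pixel columns grow to the right and rows downward; lengths in m; the calibration is good to about 2 mm. A picture is of the moment at which its call begins.
- job.sign_off(): hands the job in, once; it reports no verdict.
The state is a dict: "time_s": time; "qpos": joint angles; "joint_vel": joint speeds; "effort": joint torques, N m; "position": TCP position; "tcp_rot": TCP orientation; "ft_force": force on the tool from outside, world axes, zero at the start; "wrist_torque": the same for the moment, N m; "finger_gap": finger opening in m.
Only numpy, scipy, OpenCV 4.12 (cv2) and the standard library are available. Lean on these libraries where they do the work, as an engineer would, in place of code of your own. Each camera call takes 0.05 s, during which the arm holds its last target.

## Task

Two sprung pull gauges lie on the repair bench. Take the one with the round barrel and the wide T-bar handle, draw its handle straight out until the bar is level with the brass clip on that gauge's own rule (not well past it) and keep it there for a good two seconds; then ease it back under control until it is fully home, without letting it snap, and let go. Leave the other gauge, the one with the round knob, unpulled.

Things in the scene. Friction and masses are not known exactly. Their poses are not given: they have to be found in the camera images.
- t_handle (a point): Middle of the wanted gauge's black T-bar: 16 mm thick (x), 56 wide (y), 34 tall (47 to 81 mm above the bench; this point 64 up). Axes: z up, -x the way it is pulled out, roughly to the robot. Below it a 10 mm steel rod (top 39 mm above the bench) runs +x to the round aluminium barrel, which starts 65 mm behind at home and is 56 mm high. Grey base plate, 360 x 120 x 12 mm, fixed to the bench.
- clip: Fixed brass clip on the T-bar gauge's rule: 8 mm thick along the pull, 26 wide, 33 tall (top 45 mm above the bench). Origin: centre of its underside, 12 mm above the bench; axes parallel to t_handle's. It stands 47 mm to the +y side of the bar's path and 55 to 105 mm out along -x from home. The bar is level with it when both have the same position along that x axis.
- t_slide (a joint): How far the T-bar is pulled out, m: 0 fully home (its start), 0.145 at the end stop. A spring draws it home with 2.8 N at 0 plus 0.8 N per 10 mm (11 N at 100 mm), so it does not stay out by itself. Damped (10 N per m/s): let go within 15 mm of home it closes slowly enough, let go farther out it snaps.
- knob_slide (a joint): How far the other gauge's slide is pulled out, m: 0 home. That gauge has a square barrel, a round black knob 28 mm across as handle and a brass clip of its own on its rule; it is not to be used.

How it is judged (in metres and radians):
On the way:
1. the T-bar is level with the clip (within 12 mm along the pull) and kept there for 1.5 s (x of t_handle in the frame of clip between -0.012 and 0.012 m), for 1.5 s.
At the end, for the whole second after the job is handed in: The T-bar slide is back home (within 5 mm) and at rest, and the knob gauge's slide is home (within 5 mm) (value of joint each of t_slide, knob_slide below 0.005 m and velocity of joint t_slide between -0.02 and 0.02 m/s); the robot touches nothing.
It fails at once if the T-bar handle is pulled more than 30 mm past the clip (x of t_handle in the frame of clip below -0.03 m).
It fails at once if the T-bar slide snaps back (faster than 0.5 m/s) (velocity of joint t_slide below -0.5 m/s).
It fails at once if the knob gauge is pulled out more than 12 mm (value of joint knob_slide above 0.012 m).
It also fails if it takes over 40 s, if anything falls off the work surface, if the arm or the gripper's body presses on something with over 40 N, if the wrist force passes 120 N, or if a joint passes its speed limit or range.

## Working session

There is one attempt and no reset: what is moved stays moved. The work goes in short steps, Python scripts to look and compute and a tool call to move; the robot and the scene stay as the last step left them, time stands still between calls to the robot, and variables do not carry over. Pictures are saved under pics/ and viewed, and the job is handed in when it is done.

Besides the shell and the picture viewer there is one more tool, called after "Call:" as name(argument=value, ...) on one line, values as JSON. arm_command: Moves the arm, as the interface text tells. Its arguments: {"type":"object","properties":{"dp":{"type":"array"},"twist":{"type":"array"},"claw":{"type":"number"}},"required":["dp","twist"]}

```bash
mkdir -p pics
cat > h.py <<'E'
import numpy as np, cv2
from station import state, snapshot, job
def grab(n,name):
    s=snapshot(n); cv2.imwrite(f'pics/{name}.png',s['image']); np.savez(f'pics/{name}.npz',**s); return s
def px(s,u,v,z=None):
    K=s['K'];V=np.linalg.inv(s['view'])
    if z is None:
        d=s['range_z'][int(v),int(u)]; return (V@np.r_[np.linalg.inv(K)@[u,v,1]*d,1])[:3]
    r=V[:3,:3]@np.linalg.inv(K)@[u,v,1]; o=V[:3,3]; return o+r*(z-o[2])/r[2]
E
python3 - <<'E'
from h import *
print(state())
grab('top','top0');grab('scene','scene0')
E
```

```text
{'time_s': 0.0, 'qpos': array([73.9862979 , 17.86167799,  0.80039507, 86.69535689, -0.25119597,
       75.58469358, -1.55653437]), 'joint_vel': array([ 0.07272856, -0.00385243,  0.06870353,  0.07485384,  0.02362424,
        0.06846029,  0.02189423]), 'effort': array([ 3.88968431e-05, -3.79913306e+01,  1.45962266e-01, -2.30592853e+01,
        1.21003005e-02,  1.37486882e-02, -1.87274665e-06]), 'position': array([ 0.12941085, -0.53383873,  0.25518513]), 'tcp_rot': array([-1.79860156e+02,  6.15695248e-03,  1.36322225e+01]), 'ft_force': array([ 0.05726189, -0.31464213,  0.40516837]), 'wrist_torque': array([ 0.02941415, -0.04185208, -0.05585775]), 'finger_gap': 0.08531558070547195}
```

View pics/top0.png

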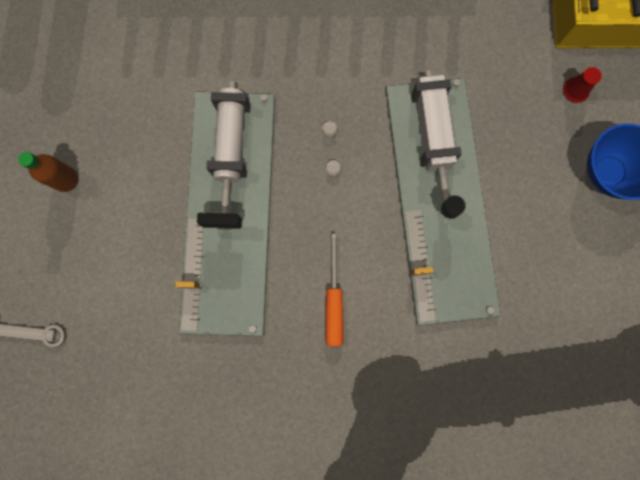

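View pics/scene0.png

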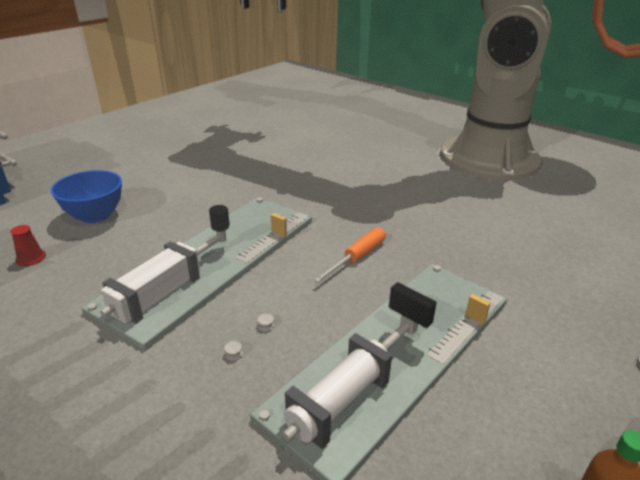

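The T-bar gauge is the left one in the top view: bar about (219,221), clip about (186,285). The knob gauge is on the right, with its knob at (453,207). I'll enlarge the T-bar gauge.

Run:
```python
from h import *
s=np.load('pics/top0.npz')
im=s['image'][80:345,165:290]
cv2.imwrite('pics/crop1.png',cv2.resize(im[125:225,0:110],None,fx=6,fy=6,interpolation=cv2.INTER_CUBIC))
print(s['K'],s['view'])
V=np.linalg.inv(s['view']);K=s['K']
r=s['range_z'];v,u=np.mgrid[:480,:640]
P=np.stack([(u-K[0,2])/K[0,0]*r,(v-K[1,2])/K[1,1]*r,r,np.ones_like(r)],-1)@V.T
m=(u>165)&(u<290)&(v>80)&(v<345)
I=s['image'].astype(int)
z=P[...,2]
bar=m&(z>.07)&(z<.09)&(I.max(-1)<60)
print('bar',bar.sum(),np.median(z[bar]))
pts=P[bar][:,:2].astype(np.float32);print(cv2.minAreaRect(pts))
hsv=cv2.cvtColor(s['image'],cv2.COLOR_BGR2HSV)
cl=m&(hsv[...,1]>140)&(z>.03)
pts=P[cl][:,:2].astype(np.float32);print('clip',cl.sum(),np.median(z[cl]),cv2.minAreaRect(pts), u[cl].mean(),v[cl].mean())
# plate
pl=m&(abs(z-.012)<.005)&(hsv[...,1]>15)
print('plate',pl.sum())
for q in [(195,93),(274,95),(262,335),(181,332)]: print(q,px(s,*q,z=.012))
# barrel ridge
bl=m&(z>.045)&(z<.07)&(v<180)&(I.min(-1)>120)
pts=P[bl][:,:2].astype(np.float32);print('barrel',cv2.minAreaRect(pts),cv2.fitLine(pts,2,0,.01,.01).ravel())
# obstacle z
for q in [(228,160),(228,100),(219,221),(232,150),(246,160),(226,190)]: print(q,px(s,*q))
```

```text
[[533.73211185   0.         327.32486584]
 [  0.         533.73211185 242.53166843]
 [  0.           0.           1.        ]] [[-0.00501882 -0.99998154  0.00342569  0.0117093 ]
 [-0.99164523  0.00453535 -0.12891535  0.56341808]
 [ 0.12889743 -0.00404407 -0.99164969  0.71286813]
 [ 0.          0.          0.          1.        ]]
bar 520 0.08056913217121747
((0.5906677842140198, 0.15428756177425385), (0.054552290588617325, 0.016335338354110718), 87.93035888671875)
clip 110 0.044665282603753576 ((0.4898799955844879, 0.1143859326839447), (0.20958274602890015, 0.009594246745109558), 79.95733642578125) 185.9090909090909 284.06363636363636
plate 16121
(195, 93) [0.7942786  0.20672986 0.012     ]
(274, 95) [0.79070852 0.08796421 0.012     ]
(262, 335) [0.4348861  0.10217326 0.012     ]
(181, 332) [0.43967412 0.21701763 0.012     ]
barrel ((0.7205218076705933, 0.15055200457572937), (0.03143951669335365, 0.13021673262119293), 86.73143005371094) [ 0.99873716 -0.05024019  0.71945953  0.1495342 ]
(228, 160) [0.67822989 0.14738609 0.05378394]
(228, 100) [0.76533984 0.1487964  0.05511447]
(219, 221) [0.58691622 0.15241888 0.08218123]
(232, 150) [0.69403628 0.14286242 0.04928087]
(246, 160) [0.69118182 0.12903775 0.00894049]
(226, 190) [0.63911941 0.152391   0.03770084]
```

View pics/crop1.png

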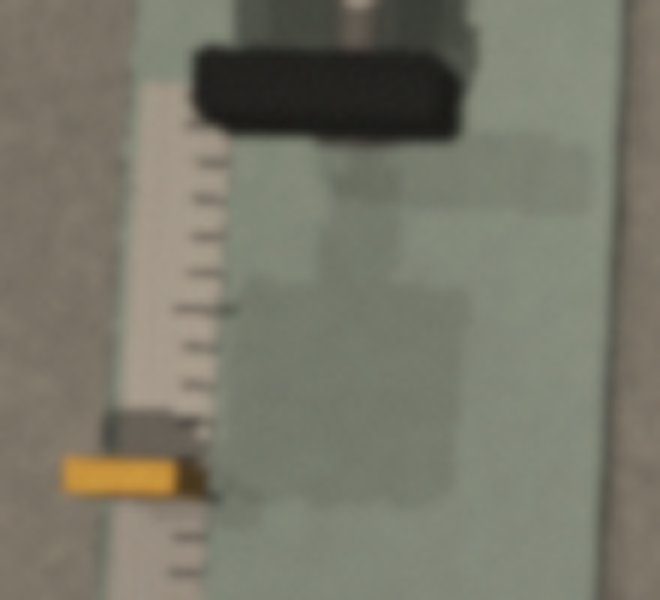

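Run:
```python
from h import *
s=dict(np.load('pics/top0.npz'))
c=lambda x,y:(165+x/6-.4,205+y/6-.4)
B=px(s,*c(325,90),z=.081)  # top face
C=px(s,*c(120,475),z=.045)
print('bar',B,'clip',C)
for y in(-2,-2.5,-3):
  a=np.radians(y);ax=np.array([np.cos(a),np.sin(a)]);d=(C-B)[:2]
  print(y,d@ax,d@[-ax[1],ax[0]])
# edges of plate in the image: subpixel fits
im=s['image'];hsv=cv2.cvtColor(im,cv2.COLOR_BGR2HSV).astype(int)
g=im[...,1].astype(int)-im[...,2]
pts=[]
for v in range(110,325,5):
    row=g[v]; us=[u for u in range(170,290) if row[u]>6]
    if us: pts.append((px(s,min(us),v,.012)[:2],px(s,max(us),v,.012)[:2]))
for k in(0,1):
    p=np.array([q[k] for q in pts],np.float32); l=cv2.fitLine(p,cv2.DIST_HUBER,0,.01,.01).ravel(); print(l,np.degrees(np.arctan(l[1]/l[0])))
s=grab('wrist','w0')
```

```text
bar [0.58900332 0.15300568 0.081     ] clip [0.5061731  0.20524641 0.045     ]
-2 -0.08460293021439183 0.04931817369488295
-2.5 -0.0850300855875105 0.04857800533616564
-3 -0.08545076559040432 0.04783413757426458
[0.9757263  0.21899365 0.6154195  0.1791344 ] 12.649931
[ 0.9960146  -0.08919027  0.5765238   0.12062356] -5.1170254
```

```bash
cat >> h.py <<'E'
from scipy.spatial.transform import Rotation as R
def rel(p0,rpy0,p1,rpy1):
    A=R.from_euler('xyz',rpy0,degrees=True);B=R.from_euler('xyz',rpy1,degrees=True)
    return np.round(A.inv().apply(np.subtract(p1,p0))*100,2),np.round((A.inv()*B).as_rotvec(),3)
E
python3 - <<'E'
from h import *
W=[((.13,-.535,.256),13.63),((.30,-.37,.256),38),((.44,-.19,.25),62),((.55,0.02,.23),80),((.589,.153,.19),87.3)]
for a,b in zip(W,W[1:]): print(rel(a[0],(180,0,a[1]),b[0],(180,0,b[1])),np.linalg.norm(np.subtract(b[0],a[0])))
E
```

```text
(array([ 20.41, -12.03,  -0.  ]), array([ 0.   ,  0.   , -0.425])) 0.2369071548096427
(array([22.11, -5.56,  0.6 ]), array([-0.   ,  0.   , -0.419])) 0.228114006584427
(array([23.71, -0.15,  2.  ]), array([ 0.   ,  0.   , -0.314])) 0.23790754506740638
(array([13.78,  1.53,  4.  ]), array([ 0.   ,  0.   , -0.127])) 0.14425671561490644
```

View pics/w0.png

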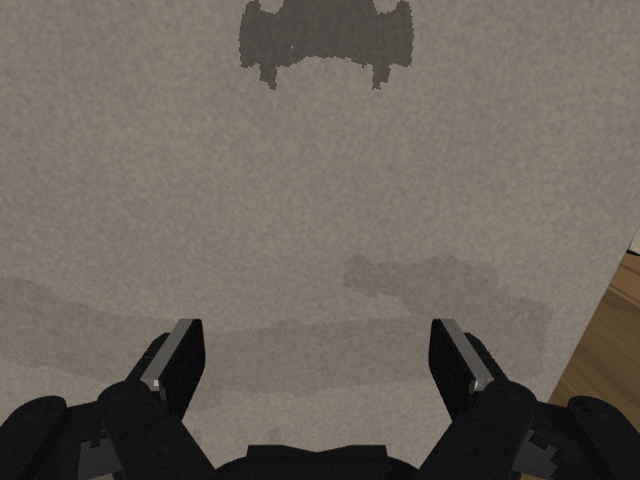

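The wrist view shows only bare bench between the fingers (tips near (190,320) and (440,320)). I'll start the approach.

Call:
arm_command(dp=[[4.1,-2.4,0],[8.2,-4.8,0],[12.2,-7.2,0],[16.3,-9.6,0],[20.4,-12.0,0]], twist=[[0,0,-0.085],[0,0,-0.17],[0,0,-0.255],[0,0,-0.34],[0,0,-0.425]])

```text
time_s: 0.65
position: [0.3005, -0.3682, 0.2561]
tcp_rot: [-180.0, 0.0, 38.2]
ft_force: [1.0, -0.1, -0.7]
finger_gap: 0.0855
```

Call:
arm_command(dp=[[4.4,-1.1,0.1],[8.8,-2.2,0.2],[13.3,-3.3,0.4],[17.7,-4.4,0.5],[22.1,-5.6,0.6]], twist=[[0,0,-0.084],[0,0,-0.168],[0,0,-0.252],[0,0,-0.335],[0,0,-0.419]])

```text
time_s: 1.15
position: [0.4399, -0.1882, 0.2501]
tcp_rot: [-180.0, 0.0, 62.2]
ft_force: [0.1, -0.2, -0.8]
finger_gap: 0.0851
```

Call:
arm_command(dp=[[4.7,0,0.4],[9.5,0,0.8],[14.2,-0.1,1.2],[19.0,-0.1,1.6],[23.7,-0.1,2.0]], twist=[[0,0,-0.063],[0,0,-0.126],[0,0,-0.188],[0,0,-0.251],[0,0,-0.314]])

```text
time_s: 1.65
position: [0.5502, 0.0216, 0.2299]
tcp_rot: [-180.0, 0.0, 80.1]
ft_force: [1.4, -0.5, -0.4]
finger_gap: 0.0856
```

Call:
arm_command(dp=[[4.1,0.5,1.0],[8.2,0.9,2.0],[12.0,1.3,3.0],[13.6,1.5,4.0],[13.6,1.5,4.0]], twist=[[0,0,-0.04],[0,0,-0.08],[0,0,-0.12],[0,0,-0.126],[0,0,-0.126]])

```text
time_s: 2.15
position: [0.5865, 0.1552, 0.1881]
tcp_rot: [-179.7, -0.1, 87.5]
ft_force: [-0.4, -0.9, 0.4]
finger_gap: 0.0854
```

Run:
```python
from h import *
t=state();print(t['position'],t['tcp_rot'],t['time_s'])
s=grab('wrist','w1');print(s['view'])
```

```text
[0.58648365 0.1552289  0.18807867] [-1.79742655e+02 -9.98367059e-02  8.75486314e+01] 2.15
[[ 0.99906325 -0.04298198 -0.00501711 -0.57812026]
 [-0.03922824 -0.94850281  0.31433035  0.15136113]
 [-0.01826928 -0.31383909 -0.9493004   0.37500749]
 [ 0.          0.          0.          1.        ]]
```

View pics/w1.png

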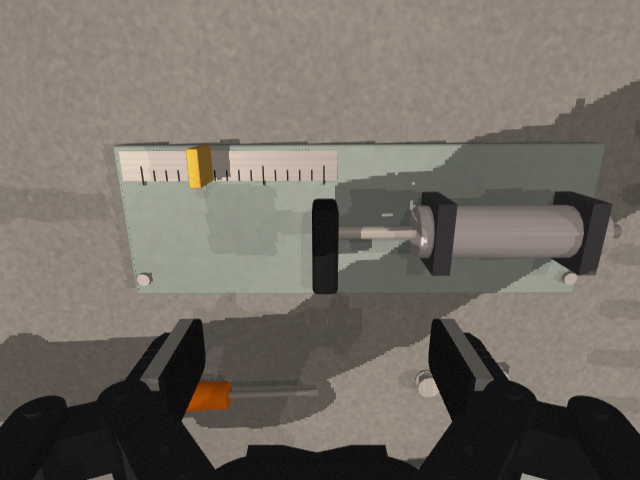

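The wrist view shows the bar at about (325,246), the clip at about (200,166) and the barrel on the right. I'll enlarge it to measure.

Run:
```python
from h import *
s=dict(np.load('pics/w1.npz'))
cv2.imwrite('pics/crop2.png',cv2.resize(s['image'][135:305,170:350],None,fx=4,fy=4,interpolation=cv2.INTER_CUBIC)[:600])
```

```text
(no output)
```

View pics/crop2.png

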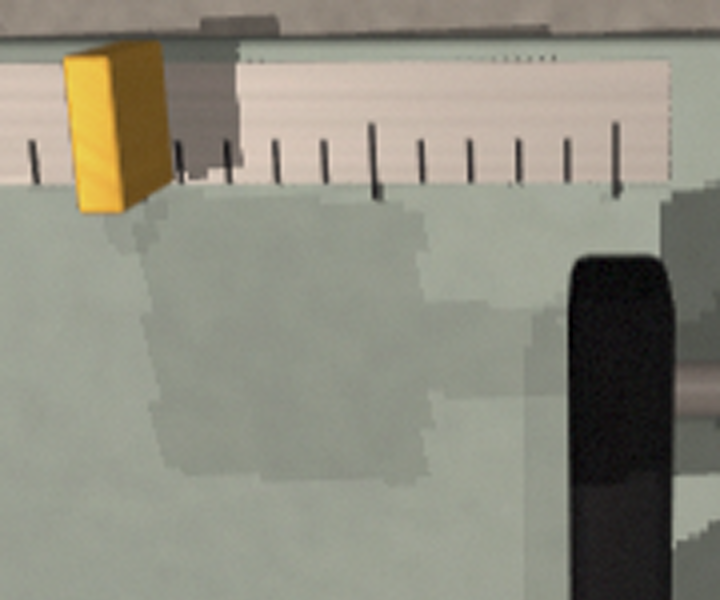

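Run:
```python
from h import *
s=dict(np.load('pics/w1.npz'))
V=np.linalg.inv(s['view']);K=s['K'];r=s['range_z'];v,u=np.mgrid[:480,:640]
P=np.stack([(u-K[0,2])/K[0,0]*r,(v-K[1,2])/K[1,1]*r,r,np.ones_like(r)],-1)@V.T
z=P[...,2]; m=(v<300)&(r>0)
for n,lo,hi,uu in [('bar',.076,.09,(300,350)),('clip',.040,.05,(180,225))]:
    q=m&(z>lo)&(z<hi)&(u>uu[0])&(u<uu[1]); p=P[q]
    print(n,q.sum(),np.median(z[q]),cv2.minAreaRect(p[:,:2].astype(np.float32)), u[q].min(),u[q].max(),v[q].min(),v[q].max())
for a,b in [((115,145),(604,143)),((138,293),(574,292))]:
    A=px(s,*a,.012);B=px(s,*b,.012);print(A,B,np.degrees(np.arctan2(*(B-A)[1::-1])))
```

```text
bar 2236 0.08041567137416346 ((0.5908814072608948, 0.15615999698638916), (0.05570681393146515, 0.015872128307819366), 87.58600616455078) 312 338 206 293
clip 541 0.04449651704863028 ((0.5063127875328064, 0.20601823925971985), (0.02564440667629242, 0.008754529058933258), 87.1037826538086) 186 202 148 187
[0.44131019 0.22106316 0.012     ] [0.7957708  0.20735287 0.012     ] -2.215056798537417
[0.43604501 0.10264687 0.012     ] [0.7933696  0.08902965 0.012     ] -2.1824195349211593
```

Call:
arm_command(dp=[[0,0,0],[0,0,0]], twist=[[0,0,0],[0,0,0]], claw=5.5)

```text
time_s: 2.4
position: [0.5887, 0.1491, 0.1908]
tcp_rot: [179.9, 0.1, 87.0]
ft_force: [-0.0, -0.3, 0.3]
finger_gap: 0.0591
```

Call:
arm_command(dp=[[0,0,0],[0,0,0],[0,0,0]], twist=[[0,0,0],[0,0,0],[0,0,0]])

```text
time_s: 2.7
position: [0.5883, 0.1507, 0.1906]
tcp_rot: [180.0, 0.0, 87.1]
ft_force: [0.4, -0.1, 0.1]
finger_gap: 0.0551
```

Run:
```python
from h import *
t=state();print(t['position'],t['tcp_rot'],t['finger_gap'],np.abs(t['joint_vel']).max())
print(rel(t['position'],t['tcp_rot'],(.5905,.155,.072),(180,0,87.6)))
```

```text
[0.58829881 0.15073823 0.19060477] [1.79972200e+02 8.16518552e-03 8.71417716e+01] 0.05505656310995066 0.26418274047601475
(array([ 0.44,  0.19, 11.86]), array([ 0.   ,  0.   , -0.008]))
```

Call:
arm_command(dp=[[0.2,0.1,2.0],[0.4,0.2,4.0],[0.4,0.2,6.0],[0.4,0.2,7.5],[0.4,0.2,8.0]], twist=[[0,0,-0.008],[0,0,-0.008],[0,0,-0.008],[0,0,-0.008],[0,0,-0.008]])

```text
time_s: 3.2
position: [0.5893, 0.1545, 0.1084]
tcp_rot: [-179.8, 0.1, 87.6]
ft_force: [0.2, 0.2, -0.1]
finger_gap: 0.0549
```

Call:
arm_command(dp=[[0,0,1.0],[0,0,2.0],[0,0,3.0],[0,0,3.8],[0,0,3.8]], twist=[[0,0,0],[0,0,0],[0,0,0],[0,0,0],[0,0,0]])

```text
time_s: 3.7
position: [0.5894, 0.1547, 0.0707]
tcp_rot: [-179.9, 0.1, 87.7]
ft_force: [-0.4, 0.2, 1.0]
finger_gap: 0.0551
```

Run:
```python
from h import *
grab('scene','s2');s=grab('wrist','w2')
t=state();print(t['position'],t['tcp_rot'],t['ft_force'],t['time_s'])
im=np.hstack([cv2.imread('pics/s2.png')[200:480,240:540],cv2.imread('pics/w2.png')[100:380,100:540]])
cv2.imwrite('pics/c3.png',im)
```

```text
[0.59038814 0.15525887 0.07221547] [-1.79994011e+02 -3.40993735e-04  8.76582508e+01] [ 0.39666054  0.94984593 -0.86877562] 3.8
```

View pics/c3.png

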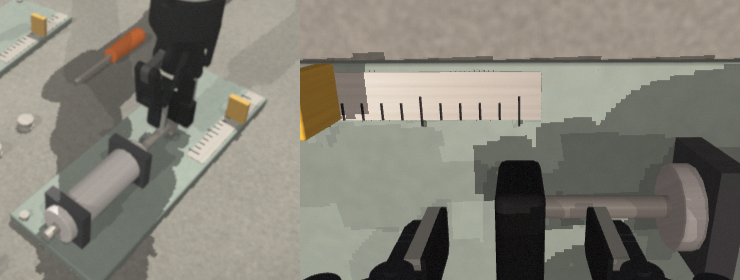

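The bar (about (520,215) in the composite) stands between the pads, and nothing touches. Now I'll close.

Call:
arm_command(dp=[[0,0,0],[0,0,0],[0,0,0],[0,0,0],[0,0,0]], twist=[[0,0,0],[0,0,0],[0,0,0],[0,0,0],[0,0,0]], claw=0.5)

```text
time_s: 4.3
position: [0.5911, 0.1554, 0.073]
tcp_rot: [179.9, -0.0, 87.7]
ft_force: [0.9, 0.2, 2.3]
finger_gap: 0.0154
```

Call:
arm_command(dp=[[0,0,0],[0,0,0]], twist=[[0,0,0],[0,0,0]])

```text
time_s: 4.5
position: [0.5911, 0.1553, 0.0729]
tcp_rot: [179.9, -0.0, 87.7]
ft_force: [0.8, -0.3, 3.1]
finger_gap: 0.0151
```

Call:
arm_command(dp=[[0,-0.5,0],[0,-1.0,0],[0,-1.5,0],[0,-2.0,0],[0,-2.5,0]], twist=[[0,0,0],[0,0,0],[0,0,0],[0,0,0],[0,0,0]])

```text
time_s: 5.0
position: [0.5661, 0.1563, 0.0729]
tcp_rot: [179.8, -0.0, 87.6]
ft_force: [5.4, 0.8, 3.5]
finger_gap: 0.0151
```

Call:
arm_command(dp=[[0,-0.6,0],[0,-1.2,0],[0,-1.8,0],[0,-2.4,0],[0,-3.0,0]], twist=[[0,0,0],[0,0,0],[0,0,0],[0,0,0],[0,0,0]])

```text
time_s: 5.5
position: [0.5371, 0.1574, 0.0729]
tcp_rot: [179.7, -0.1, 87.6]
ft_force: [7.6, -0.2, 1.6]
finger_gap: 0.0154
```

Call:
arm_command(dp=[[0,-0.6,0],[0,-1.2,0],[0,-1.8,0],[0,-2.4,0],[0,-3.0,0]], twist=[[0,0,0],[0,0,0],[0,0,0],[0,0,0],[0,0,0]])

```text
time_s: 6.0
position: [0.5081, 0.1584, 0.0729]
tcp_rot: [179.6, -0.1, 87.6]
ft_force: [11.4, 0.3, -0.4]
finger_gap: 0.0152
```

Run:
```python
from h import *
s=grab('wrist','w3');s=grab('top','top3');grab('scene','s3')
t=state();print(t['position'],t['tcp_rot'],t['ft_force'],t['time_s'],t['finger_gap'])
im=np.hstack([cv2.imread('pics/s3.png')[200:480,240:540],cv2.imread('pics/w3.png')[100:380,100:540]])
cv2.imwrite('pics/c4.png',im)
```

```text
[0.50764905 0.15846979 0.07290839] [ 1.79692025e+02 -6.00730398e-02  8.76242157e+01] [ 9.69868598  0.6178797  -0.32057278] 6.15 0.015434482196089045
```

View pics/c4.png

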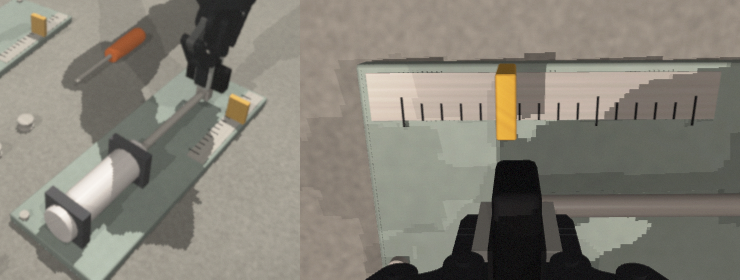

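View pics/w3.png

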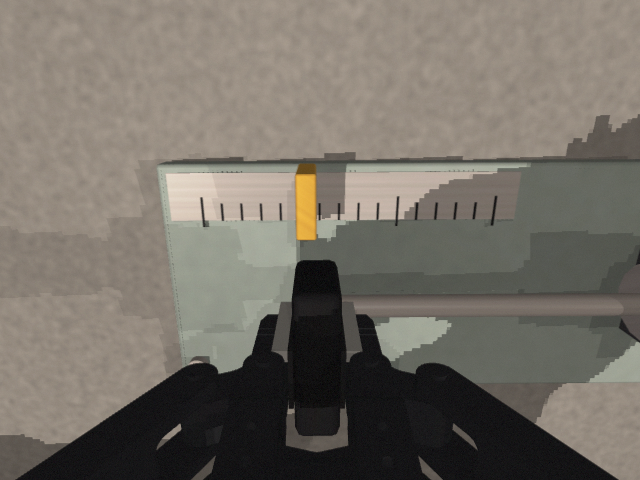

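The wrist view shows the bar (top about (316,270)) almost level with the clip (about (307,200)). I'll measure the rest.

Run:
```python
from h import *
s=dict(np.load('pics/w3.npz'))
V=np.linalg.inv(s['view']);K=s['K'];r=s['range_z'];v,u=np.mgrid[:480,:640]
P=np.stack([(u-K[0,2])/K[0,0]*r,(v-K[1,2])/K[1,1]*r,r,np.ones_like(r)],-1)@V.T
z=P[...,2]; a=np.radians(-2.4); ax=np.array([np.cos(a),np.sin(a)])
c={}
for n,lo,hi,b in [('bar',.074,.09,(290,345,258,305)),('clip',.038,.05,(290,325,160,245))]:
    q=(z>lo)&(z<hi)&(u>b[0])&(u<b[1])&(v>b[2])&(v<b[3]); 
    p=P[q][:,:2]@ax; c[n]=(p.min()+p.max())/2; print(n,q.sum(),p.min(),p.max(),np.median(z[q]))
print((c['bar']-c['clip'])*1000)
```

```text
bar 873 0.4928972780020673 0.508718385797239 0.07918393017172227
clip 1416 0.49309531402907664 0.5008593144005317 0.044591337023545036
3.8305176848489886
```

Call:
arm_command(dp=[[0,-0.2,0],[0,-0.3,0],[0,-0.3,0],[0,-0.3,0],[0,-0.3,0]], twist=[[0,0,0],[0,0,0],[0,0,0],[0,0,0],[0,0,0]])

```text
time_s: 6.65
position: [0.5052, 0.1586, 0.0729]
tcp_rot: [179.7, -0.1, 87.6]
ft_force: [9.0, 0.5, 0.1]
finger_gap: 0.0153
```

Call:
arm_command(dp=[[0,0,0],[0,0,0],[0,0,0],[0,0,0],[0,0,0]], twist=[[0,0,0],[0,0,0],[0,0,0],[0,0,0],[0,0,0]])

```text
time_s: 7.15
position: [0.5052, 0.1586, 0.0729]
tcp_rot: [179.7, -0.1, 87.6]
ft_force: [9.5, 1.3, -0.7]
finger_gap: 0.0147
```

Call:
arm_command(dp=[[0,0,0],[0,0,0],[0,0,0],[0,0,0],[0,0,0]], twist=[[0,0,0],[0,0,0],[0,0,0],[0,0,0],[0,0,0]])

```text
time_s: 7.65
position: [0.5051, 0.1586, 0.0729]
tcp_rot: [179.7, -0.1, 87.6]
ft_force: [8.6, 0.5, 0.3]
finger_gap: 0.0153
```

Call:
arm_command(dp=[[0,0,0],[0,0,0],[0,0,0],[0,0,0],[0,0,0]], twist=[[0,0,0],[0,0,0],[0,0,0],[0,0,0],[0,0,0]])

```text
time_s: 8.15
position: [0.5051, 0.1586, 0.0729]
tcp_rot: [179.7, -0.1, 87.6]
ft_force: [9.2, 0.1, 0.3]
finger_gap: 0.0151
```

Call:
arm_command(dp=[[0,0,0],[0,0,0],[0,0,0],[0,0,0],[0,0,0]], twist=[[0,0,0],[0,0,0],[0,0,0],[0,0,0],[0,0,0]])

```text
time_s: 8.65
position: [0.5051, 0.1586, 0.0729]
tcp_rot: [179.7, -0.1, 87.6]
ft_force: [9.4, -0.2, -0.1]
finger_gap: 0.0152
```

Run:
```python
from h import *
s=grab('wrist','w4')
V=np.linalg.inv(s['view']);K=s['K'];r=s['range_z'];v,u=np.mgrid[:480,:640]
P=np.stack([(u-K[0,2])/K[0,0]*r,(v-K[1,2])/K[1,1]*r,r,np.ones_like(r)],-1)@V.T
z=P[...,2]; a=np.radians(-2.4); ax=np.array([np.cos(a),np.sin(a)])
c={}
for n,lo,hi,b in [('bar',.074,.09,(290,345,258,305)),('clip',.038,.05,(290,330,160,245))]:
    q=(z>lo)&(z<hi)&(u>b[0])&(u<b[1])&(v>b[2])&(v<b[3]); 
    p=P[q][:,:2]@ax; c[n]=(p.min()+p.max())/2; print(n,q.sum(),p.min(),p.max(),np.median(z[q]))
print((c['bar']-c['clip'])*1000)
t=state();print(t['position'],t['ft_force'],t['time_s'],t['finger_gap'])
```

```text
bar 875 0.4899151757129412 0.505757953529507 0.07903066806830014
clip 1429 0.49314963700596404 0.5009615992526371 0.04459112673648705
0.780946491923562
[0.50513449 0.15858875 0.07290548] [9.01618516 0.18652291 1.27284239] 8.7 0.015000229192090573
```

View pics/w4.png

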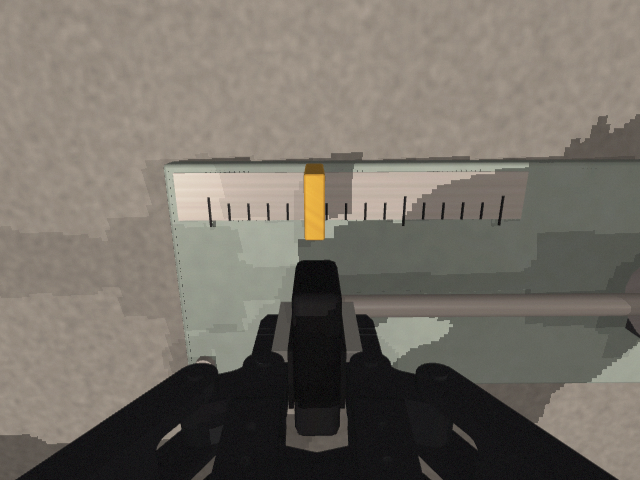

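The bar is level with the clip to about 1 mm (bar (316,270), clip (314,200)) and was held there for over 2 s. Now I'll ease it back.

Call:
arm_command(dp=[[0,0.5,0],[0,1.0,0],[0,1.5,0],[0,2.0,0],[0,2.5,0]], twist=[[0,0,0],[0,0,0],[0,0,0],[0,0,0],[0,0,0]])

```text
time_s: 9.2
position: [0.5294, 0.1576, 0.0729]
tcp_rot: [179.8, -0.0, 87.6]
ft_force: [6.4, -0.2, 2.0]
finger_gap: 0.0149
```

Call:
arm_command(dp=[[0,0.6,0],[0,1.2,0],[0,1.8,0],[0,2.4,0],[0,3.0,0]], twist=[[0,0,0],[0,0,0],[0,0,0],[0,0,0],[0,0,0]])

```text
time_s: 9.7
position: [0.5584, 0.1566, 0.0729]
tcp_rot: [179.9, -0.0, 87.6]
ft_force: [4.8, 0.2, 4.7]
finger_gap: 0.0156
```

Call:
arm_command(dp=[[0,0.5,0],[0,1.0,0],[0,1.5,0],[0,2.0,0],[0,2.5,0]], twist=[[0,0,0],[0,0,0],[0,0,0],[0,0,0],[0,0,0]])

```text
time_s: 10.2
position: [0.5825, 0.1557, 0.0729]
tcp_rot: [180.0, 0.0, 87.7]
ft_force: [2.2, -0.9, 6.7]
finger_gap: 0.0152
```

Call:
arm_command(dp=[[0,0.2,0],[0,0.4,0],[0,0.6,0],[0,0.7,0],[0,0.7,0]], twist=[[0,0,0],[0,0,0],[0,0,0],[0,0,0],[0,0,0]])

```text
time_s: 10.7
position: [0.5894, 0.1554, 0.0729]
tcp_rot: [180.0, 0.0, 87.7]
ft_force: [3.0, -0.5, 6.5]
finger_gap: 0.0154
```

Call:
arm_command(dp=[[0,0.1,0],[0,0.15,0],[0,0.15,0]], twist=[[0,0,0],[0,0,0],[0,0,0]])

```text
time_s: 11.0
position: [0.5908, 0.1554, 0.0729]
tcp_rot: [180.0, 0.0, 87.7]
ft_force: [3.7, -0.6, 5.5]
finger_gap: 0.0156
```

Call:
arm_command(dp=[[0,0,0],[0,0,0],[0,0,0],[0,0,0],[0,0,0]], twist=[[0,0,0],[0,0,0],[0,0,0],[0,0,0],[0,0,0]], claw=5.0)

```text
time_s: 11.5
position: [0.5902, 0.1551, 0.0717]
tcp_rot: [-179.9, 0.0, 87.7]
ft_force: [0.3, -0.1, 0.2]
finger_gap: 0.0499
```

Call:
arm_command(dp=[[0,0,-1],[0,0,-3],[0,0,-6],[0,0,-9],[0,0,-12]], twist=[[0,0,0],[0,0,0],[0,0,0],[0,0,0],[0,0,0]])

```text
time_s: 12.0
position: [0.5908, 0.1554, 0.1943]
tcp_rot: [180.0, -0.0, 87.7]
ft_force: [0.9, 0.4, -0.1]
finger_gap: 0.0501
```

Call:
arm_command(dp=[[0,0,-1],[0,0,-1],[0,0,-1],[0,0,-1],[0,0,-1]], twist=[[0,0,0],[0,0,0],[0,0,0],[0,0,0],[0,0,0]])

```text
time_s: 12.5
position: [0.59, 0.1547, 0.2005]
tcp_rot: [-179.8, 0.1, 87.7]
ft_force: [-0.0, -0.1, 0.2]
finger_gap: 0.0503
```

Run:
```python
from h import *
t=state();print(t['position'],t['ft_force'],t['time_s'],t['finger_gap'])
s=grab('wrist','w5')
V=np.linalg.inv(s['view']);K=s['K'];r=s['range_z'];v,u=np.mgrid[:480,:640]
P=np.stack([(u-K[0,2])/K[0,0]*r,(v-K[1,2])/K[1,1]*r,r,np.ones_like(r)],-1)@V.T
z=P[...,2]; m=(v<300)&(r>0)
for n,lo,hi,uu in [('bar',.076,.09,(290,360)),('clip',.040,.05,(170,235))]:
    q=m&(z>lo)&(z<hi)&(u>uu[0])&(u<uu[1]); p=P[q]
    print(n,q.sum(),cv2.minAreaRect(p[:,:2].astype(np.float32)))
grab('scene','s5')
```

```text
[0.59004794 0.15472537 0.20052099] [-0.04923531 -0.08207361  0.16566107] 12.5 0.050260033171635105
bar 2036 ((0.5908880233764648, 0.15607379376888275), (0.05598269775509834, 0.015948031097650528), 88.17037963867188)
clip 495 ((0.5062794089317322, 0.20628300309181213), (0.02531818300485611, 0.008486559614539146), 88.3848648071289)
```

View pics/w5.png

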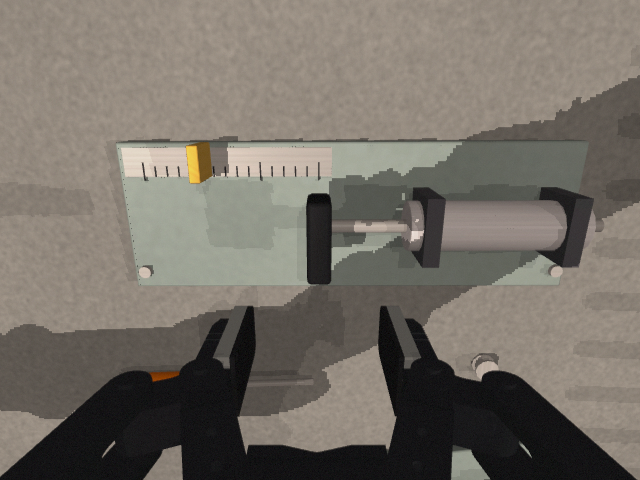

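View pics/s5.png

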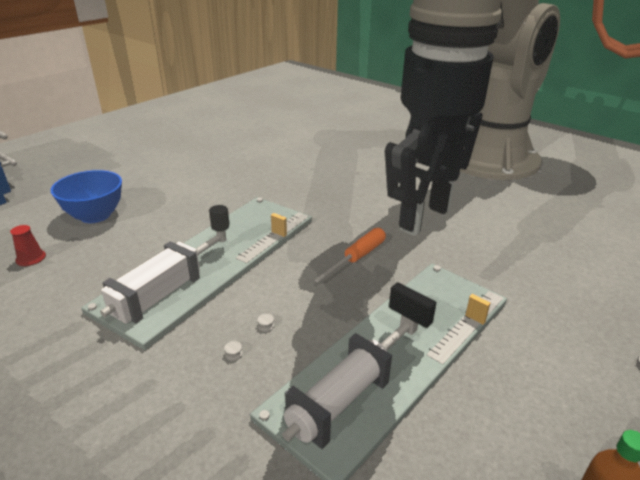

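The bar is back at its start position (wrist view (319,238), world x 0.5909 before and after). The knob at (219,217) in the scene view hasn't moved, and the gripper is clear.

```bash
python3 -c "
from station import job
print(job.sign_off())"
```

```text
the job is handed in; nothing more can be done
None
```

The job is done and handed in, at about 12.6 s on the robot's clock; the hand-in gave no verdict.

- **Pull and hold:** I gripped the T-bar and drew it out about 86 mm. It stayed level with the brass clip for over 2 s; my last camera measurement put it within about 1 mm.
- **Return:** I eased it back at no more than about 0.06 m/s until it was home, then opened the fingers and lifted clear.
- **Final checks:** The bar reads x = 0.5909 m both before and after, the force on the tool is near zero, and the knob gauge looks unmoved in the scene image. No check failed. The first top-camera estimate put the bar 1–2 mm from the later wrist-camera one, so I used the wrist camera.

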